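# Shut the toolbox and snap both latches over

## Robot

A 6-joint arm with a two-finger parallel gripper is mounted at the origin on the work surface. World frame = base frame: x ahead of the robot, y to its left, z up, the work surface at z = 0. Lengths are in m, angles in rad, forces in N, time in s.
With the tool pointing down it reaches from about 0.325 to 0.775 m from the base axis. Payload 9.3 kg.
Tool frame: the origin (TCP) lies at the very end of the fingers, on their centre line; the grasp point (between the pads) lies 19 mm behind it; z points along the fingers, y is the line along which they close (so a half turn about z gives the same grasp; the last joint's range is limited). The gripper opens to 85 mm and grips with 20 to 120 N. Pads are 22 mm wide; open, the fingers measure 114 mm over their backs; the gripper's body (76 mm by 85 mm) begins 54 mm behind the grasp point. The pads swing forward as they close: fully open they stand 13 mm farther back than shut.
Start: joints at [-1.356, 0.259, 0.021, 1.334, 0, 1.418], TCP at [0.198, -0.513, 0.231] pointing down, gripper open.
Joint ranges: [-3.04, 3.04], [-0.91, 1.82], [-1.04, 1.36], [-1.92, 1.95], [-1.52, 1.45], [-3.14, 3.14]. Speed limits (rad/s): [2.22, 2.22, 2.79, 3.14, 3.14, 3.14].

## Interface

Orientations are given as a unit quaternion [w, x, y, z].
In Python, from plant import arm, cams, order, models gives the robot as it stands.
- The arm moves only by the tool carry_out, never from a script. Its argument "commands" is a list of rows, each a list of 3 entries, a list of its own where there are three numbers: the shift along the tool's x, y, z in cm, then the turn, a rotation vector about the tool's x, y, z in degrees, then the finger opening in cm, from 0 to 8.54. A call has 1 to 12 rows; each row is the pose to reach, as a shift and turn from the pose commanded when the call began, along the tool's axes at that moment; what a row does not reach only later rows make up. A row lasts 1/12 s, in which the tool goes at most 41.7 mm and 7.16 degrees, less where a joint would pass 70% of its speed; a pose out of reach is approached as far as the arm can. A call with a gripper value outside its range is refused whole. The fingers move at their own pace and stop on an object; "newtons" is the grip in N (left out, the last holds). Time passes only in rows, so rows that repeat a pose let the fingers close. It gives the time, the measured TCP pose, the force, the opening and the grip force at its end, in the units of the state.
- arm.get_obs(): the state, without advancing time (a new reading comes with each control period).
- cams.snapshot(name): name is "scene" or "top" or "wrist"; returns (picture, depth): 420x560x3 uint8, blue, green, red; 420x560 float32, m along the optical axis (not along the pixel's ray), 0 where there is no reading.
- cams.camera_params(name): a dict with "camera_matrix" (3x3 intrinsics, pixels), "cam_to_world" (4x4, takes a point from camera to world coordinates). Camera axes: x right, y down, z forward; pixel columns grow to the right and rows downward; lengths in m; the calibration is good to about 2 mm. The wrist camera is an equidistant fisheye: a pixel r from the principal point sees the ray r / f radians off the axis. A picture is of the moment at which its call begins: read the wrist's pose just before it. camera_params takes no time and is no camera call; for the wrist camera it gives the pose at the moment of the call.
- order.hand_in(): hands the job in; it is judged then, once.
Trained networks look in the newest picture that a camera, given by its name, has taken for a name from the list of things; names that differ only in an ending like _2 or _b are one class to them, and where a whole thing is asked for, a point or a joint stands for the part that bears it (a point fixed in the world has none). Each returns a list of dicts, best first, with "p" (0 to 1); they miss things now and then, are a little off and sometimes report something else, mostly with a low value. They report only what shows in the picture. A call takes as long as a camera call.
- models.trace(camera, thing): "pixels" (420x560 bool, what is visible of it) and "point" ([row, column] in pixels, amid what is visible of it).
- models.place_of(camera, thing): "point" ([row, column] in pixels: a listed point, or the origin of a listed thing).
The state is a dict: "time_s": time; "qpos": joint angles; "qvel": joint speeds; "effort": joint torques, N m; "tool_pos": TCP position; "orientation": TCP orientation; "force": force on the tool from outside, world axes, zero at the start; "ft_torque": the same for the moment, N m; "finger_gap": finger opening in m; "grip_force": force on a finger pad.
Only numpy, scipy, OpenCV 4.12 (cv2) and the standard library are available. Lean on these libraries where they do the work, as an engineer would, in place of code of your own. Each camera call takes 0.05 s, during which the arm holds its last target. There are 200 camera calls.

## Task

Push the lid of the toolbox down until it is fully shut, and only then push each of its two front latches up and over the lid with the fingertips, so that both snap past centre and stay folded over the lid. Only push with the fingers: do not shove or lift the toolbox, and leave the bowl, filter, brush and tweezers as they are.

Things in the scene. Friction and masses are not known exactly. Their poses are not given: they have to be found in the camera images.
- toolbox: Grey plastic toolbox, open at the top, full of tools, standing loose on the bench, about 4 kg. 180 mm (x) by 340 mm (y), walls 120 mm high; with the lid shut 140 mm high. Origin: centre of its underside; z up; its front, with the latches, faces its own -x (towards the robot, turned up to 0.3 rad); y to its left.
- lid (a joint): Angle of the dark grey lid in rad: 0 = fully shut (shut is below 0.04), grows as it opens upward; starts at 0.45 to 0.9, upper stop 1.2. The lid is a flat slab 180 by 340 by 18 mm, 0.3 kg, hinged along the toolbox's rear (+x) top edge. Its hinge is stiff (friction), so it stays at whatever angle it is left; it needs about 1 to 5 N at its front edge to push down. A flat carrying handle in the middle of its top stands up only 4 mm.
- lid_hinge (a point): Point on the lid's hinge line, mid-width: 90 mm behind the toolbox's centre (toolbox +x), 122 mm above the bench. The lid's underside passes through it. Its axes turn with the lid.
- lid_edge (a point): Middle of the lid's front edge, on its upper (outer) face: 180 mm from the hinge line along the lid and 18 mm out from the lid's underside. Moves with the lid; 140 mm above the bench when shut.
- latch_left (a joint): Angle of the latch lever at the toolbox's left (toolbox +y) in rad: 0 = open, leaning out from the front (toolbox -x) 0.5 rad from upright; 0.5 = upright, which is its centre; 1.8 = snapped shut, folded back over the lid, 1.3 rad beyond upright (counted shut above 1.65).
- latch_right (a joint): The same for the latch lever at the toolbox's right (toolbox -y). For both: A spring drives the lever from the centre to whichever stop it is nearer; it takes about 2 N at the tip, towards toolbox +x, to bring it upright, after which it snaps over by itself. Anything pressing down on the tip of the open lever jams it against its stop.
- latch_left_pivot (a point): Middle of the left latch's pivot, parallel to the toolbox's y axis: in the toolbox frame x -101, y +100, z 146 mm, just in front of the lid's front edge and 6 mm above the shut lid's top. The pivot is held between two cheeks 7 mm thick (56 mm over both), 14 mm deep, ending 6 mm above the pivot.
- latch_left_tip (a point): Middle of the free end of the left latch lever: a light grey plastic paddle 36 mm wide and 6 mm thick (9 mm at the tip), its end 50 mm from the pivot. Open, it stands 24 mm in front of (toolbox -x) and 44 mm above the pivot; it rises 6 mm on its way upright.
- latch_right_pivot (a point): Middle of the right latch's pivot: in the toolbox frame x -101, y -100, z 146 mm; otherwise as on the left.
- latch_right_tip (a point): Middle of the free end of the right latch lever, as on the left.
- bowl: Matt white ceramic bowl, 120 mm across, 55 mm high, loose. Origin: centre of its underside. A bystander.
- filter: Beige exhaust filter cassette, 100 by 120 by 33 mm, lying flat, loose. Origin: centre of its underside. A bystander.
- brush: Orange nylon brush, 205 mm long (own x), up to 36 mm wide, 25 mm high, lying bristles down, loose; reaches 110 mm to +x (bristle head) and 95 mm to -x from its origin, which lies on the bench under it. A bystander.
- tweezers: Steel tweezers, 130 mm long (own x), about 17 mm wide, 4 mm thick, lying flat, loose. Origin: centre of its underside. A bystander.

How it is judged:
On the way, in this order (a step that is already met when the one before it is completed fails the run):
1. the lid is fully shut while both latches are still open (value of joint lid below 0.04 rad and value of joint each of latch_left, latch_right below 0.2 rad), for 0.2 s.
2. one latch is snapped over, with the lid shut (value of joint lid below 0.04 rad and value of joint any of latch_left, latch_right above 1.65 rad), for 0.1 s.
3. both latches are snapped over, with the lid shut (value of joint lid below 0.04 rad and value of joint each of latch_left, latch_right above 1.65 rad), for 0.2 s.
At the end, for the whole second after the job is handed in: The lid is shut (joint below 0.04 rad), both latches are snapped over (above 1.65 rad) and stay so, the toolbox stands at rest within 25 mm of where it began and the bowl, filter, brush and tweezers within 20 mm (all of step 3 and distance of toolbox from where it was at the start of the episode below 0.025 m and linear speed of toolbox below 0.02 m/s and distance of each of bowl, filter, brush, tweezers from where it was at the start of the episode below 0.02 m); the robot touches nothing.
It fails at once if a latch is turned past its centre before the lid is shut (value of joint lid above 0.1 rad and value of joint any of latch_left, latch_right above 0.6 rad).
It fails at once if the toolbox is shoved more than 25 mm (distance of toolbox from where it was at the start of the episode above 0.025 m).
It fails at once if the toolbox is lifted or tipped (height (world z) of toolbox above 0.01 m or angle between toolbox's own z axis and vertical above 0.08 rad).
It fails at once if the toolbox, its lid or a latch is pushed with the arm or the gripper's body instead of the fingers (contact force between the arm and toolbox above 5 N).
It fails at once if the bowl, filter, brush or tweezers is moved or lifted (distance of any of bowl, filter, brush, tweezers from where it was at the start of the episode above 0.02 m).
It also fails if it takes over 51 s, if anything falls off the work surface, if the arm or the gripper's body presses on something with over 40 N, if the wrist force passes 120 N, or if a joint passes its speed limit or range.

## Working session

There is one attempt and no reset: what is moved stays moved. The work goes in short steps, Python scripts to look and compute and a tool call to move; the robot and the scene stay as the last step left them, time stands still between calls to the robot, and variables do not carry over. Pictures are saved under pics/ and viewed, at most 10 in all, crops included, and the job is handed in when it is done.

Besides the shell and the picture viewer there is one more tool, called after "Request:" by a JSON object that holds its "op" and its "data". carry_out: Moves the arm, as the interface text tells. Its arguments: {"type":"object","properties":{"commands":{"type":"array"},"newtons":{"type":"number"}},"required":["commands"]}

```bash
mkdir -p pics
cat > h.py <<'E'
import numpy as np, cv2
from plant import arm,cams,order,models
def world(cam,rc,depth):
    P=cams.camera_params(cam);K=P["camera_matrix"];T=np.array(P["cam_to_world"])
    r,c=rc; ri,ci=int(round(r)),int(round(c))
    w=depth[max(ri-1,0):ri+2,max(ci-1,0):ci+2]; w=w[w>0]
    if len(w)==0: return None
    z=np.median(w); return (T@[ (c-K[0][2])/K[0][0]*z,(r-K[1][2])/K[1][1]*z,z,1])[:3]
def ray(cam,rc):
    P=cams.camera_params(cam);K=P["camera_matrix"];T=np.array(P["cam_to_world"])
    d=T[:3,:3]@[(rc[1]-K[0][2])/K[0][0],(rc[0]-K[1][2])/K[1][1],1]
    return T[:3,3],d/np.linalg.norm(d)
def tri(a,b):
    (o,d),(p,e)=a,b
    s=np.linalg.lstsq(np.c_[d,-e],p-o,rcond=None)[0]
    x,y=o+s[0]*d,p+s[1]*e
    return (x+y)/2,np.linalg.norm(x-y)
E
python3 - <<'E'
from h import *
np.set_printoptions(precision=3,suppress=True)
R={}
ims=[]
for c in("scene","top"):
    im,d=cams.snapshot(c); ims.append(im)
    for n in("lid_hinge","lid_edge","latch_left_pivot","latch_left_tip","latch_right_pivot","latch_right_tip","toolbox","bowl","filter","brush","tweezers"):
        L=models.place_of(c,n)
        if L:
            R[c,n]=ray(c,L[0]["point"]); print(c,n,np.round(L[0]["point"]),round(L[0]["p"],2),world(c,L[0]["point"],d), len(L))
    print(cams.camera_params(c)["cam_to_world"])
for n in set(k[1] for k in R):
    if("scene",n)in R and("top",n)in R: print(n,*tri(R["scene",n],R["top",n]))
cv2.imwrite("pics/a.png",cv2.resize(np.vstack(ims),(448,600*448//448)) if 0 else ims[0]); cv2.imwrite("pics/b.png",ims[1])
o=arm.get_obs();print(o)
E
```

```text
scene lid_hinge [239. 306.] 0.6 [ 0.696 -0.012  0.122] 2
scene lid_edge [185. 293.] 0.75 [0.555 0.03  0.225] 1
scene toolbox [252. 296.] 0.79 [ 0.688 -0.041  0.08 ] 1
scene bowl [210. 385.] 0.92 [0.6   0.42  0.025] 1
scene filter [318. 164.] 0.88 [ 0.688 -0.459  0.032] 1
scene brush [235. 192.] 0.94 [ 0.344 -0.243 -0.001] 1
[[ 0.532  0.46  -0.71   1.517]
 [ 0.846 -0.274  0.457 -0.64 ]
 [ 0.016 -0.844 -0.536  0.903]
 [ 0.     0.     0.     1.   ]]
top lid_hinge [140. 274.] 0.59 [0.69  0.004 0.148] 1
top lid_edge [191. 266.] 0.77 [0.548 0.02  0.218] 1
top latch_left_pivot [201. 222.] 0.59 [0.526 0.127 0.167] 1
top latch_left_tip [209. 220.] 0.51 [0.505 0.13  0.189] 1
top latch_right_pivot [221. 299.] 0.69 [ 0.483 -0.062  0.168] 1
top latch_right_tip [229. 300.] 0.55 [ 0.462 -0.063  0.188] 1
top toolbox [179. 271.] 0.63 [0.576 0.008 0.215] 1
top bowl [192. 113.] 0.76 [0.562 0.452 0.006] 1
top filter [174. 427.] 0.8 [ 0.637 -0.433  0.031] 1
top brush [278. 356.] 0.88 [ 0.341 -0.236  0.025] 2
top tweezers [272. 192.] 0.65 [0.344 0.221 0.003] 1
[[ 0.03  -0.995  0.092  0.405]
 [-0.999 -0.032 -0.028  0.016]
 [ 0.031 -0.091 -0.995  1.186]
 [ 0.     0.     0.     1.   ]]
lid_edge [0.55  0.025 0.224] 0.013607959260647742
filter [ 0.646 -0.45  -0.012] 0.00012893526027540854
brush [ 0.339 -0.242 -0.004] 0.000506876707408174
toolbox [0.614 0.009 0.008] 0.0048026554305531195
bowl [ 0.564  0.459 -0.009] 0.002360703707829822
lid_hinge [ 0.694 -0.002  0.118] 0.01380416590602338
{'time_s': 1.2, 'qpos': array([-1.356,  0.259,  0.021,  1.334, -0.   ,  1.418]), 'qvel': array([-0.001,  0.   , -0.001, -0.   ,  0.   ,  0.001]), 'effort': array([ -0.004, -55.54 ,  34.474,   0.001,  -0.001,   0.   ]), 'tool_pos': array([ 0.198, -0.513,  0.231]), 'orientation': array([-0.   ,  0.983,  0.183, -0.   ]), 'force': array([ 0.474, -0.339,  0.132]), 'ft_torque': array([-0.04 ,  0.012,  0.01 ]), 'grip_force': 0.0, 'finger_gap': 0.08532595792451168}
```

View pics/a.png

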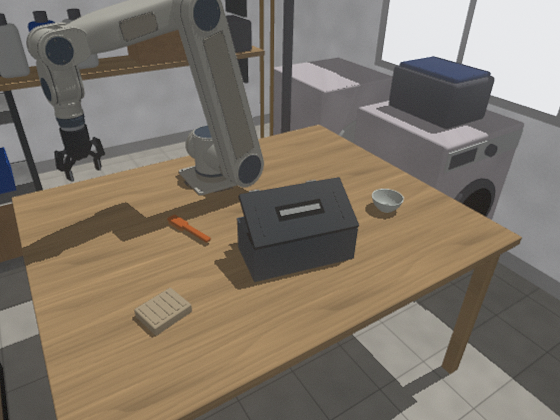

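View pics/b.png

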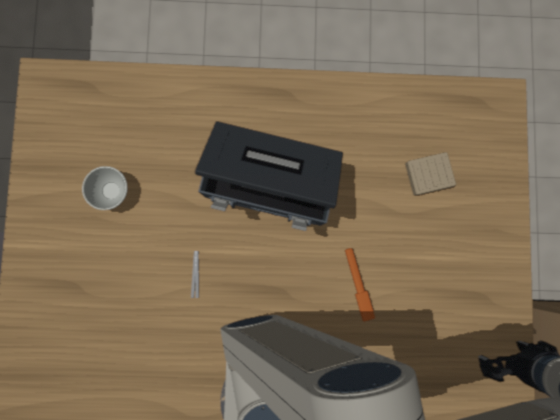

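The scene picture shows the lid open (edge at 185,293) with the arm clear on the left. The top picture shows the latches at (209,220) and (229,300), and no bystanders near the box. By my estimate the box is at (0.603, 0.010), yaw about -0.22, with the lid at about 0.5 rad. I'll go above the lid with the fingers shut.

Request:
{"op": "carry_out", "data": {"commands": [[[10,-6.8,-9],[0,0,-20],0],[[20,-13.6,-9],[0,0,-40],0],[[30,-20.5,-9],[0,0,-56],0],[[30,-20.5,-9],[0,0,-56],0],[[30,-20.5,-9],[0,0,-56],0],[[30,-20.5,-9],[0,0,-56],0],[[30,-20.5,-9],[0,0,-56],0],[[30,-20.5,-9],[0,0,-56],0],[[30,-20.5,-9],[0,0,-56],0],[[30,-20.5,-9],[0,0,-56],0],[[30,-20.5,-9],[0,0,-56],0],[[30,-20.5,-9],[0,0,-56],0]]}}

```text
time_s: 2.2
tool_pos: [0.404, -0.214, 0.3212]
orientation: [0.0, 0.782, 0.624, -0.0]
force: [0.2, -0.0, -0.7]
finger_gap: -0.0001
grip_force: 0.0
```

Request:
{"op": "carry_out", "data": {"commands": [[[6,2.5,0],[0,0,0],0],[[10,4,0],[0,0,0],0],[[14,5.5,0],[0,0,0],0],[[18,7,0],[0,0,0],0],[[22,8.7,0],[0,0,0],0],[[26.3,10.4,0],[0,0,0],0],[[26.3,10.4,0],[0,0,0],0],[[26.3,10.4,3],[0,0,0],0],[[26.3,10.4,6],[0,0,0],0],[[26.3,10.4,8],[0,0,0],0],[[26.3,10.4,8],[0,0,0],0],[[26.3,10.4,8],[0,0,0],0]]}}

```text
time_s: 3.2
tool_pos: [0.5638, 0.0174, 0.2407]
orientation: [-0.001, 0.783, 0.622, -0.001]
force: [-0.8, -0.0, 0.6]
finger_gap: -0.0001
grip_force: 0.0
```

Run:
```python
from h import *
np.set_printoptions(precision=3,suppress=True)
a=cams.snapshot("top")[0];b=cams.snapshot("wrist")[0]
cv2.imwrite("pics/c.png",np.hstack([cv2.resize(a[90:300,160:400],(400,350)),cv2.resize(b,(400,350))]))
o=arm.get_obs();print(o["tool_pos"],o["force"])
```

```text
[0.565 0.018 0.243] [ 0.206 -0.415 -0.102]
```

View pics/c.png

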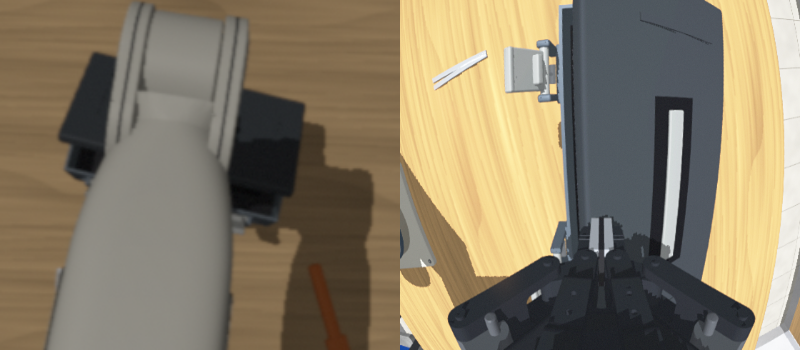

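The wrist view shows the fingertip over the lid between its front edge (col 575) and the handle (col 665). Now I'll press down.

Request:
{"op": "carry_out", "data": {"commands": [[[0,0,1.5],[0,0,0],0],[[0,0,2.5],[0,0,0],0],[[0,0,3.3],[0,0,0],0],[[0,0,4.1],[0,0,0],0],[[0,0,4.9],[0,0,0],0],[[0,0,5.7],[0,0,0],0],[[0,0,6.5],[0,0,0],0],[[0,0,7.3],[0,0,0],0],[[0,0,8.1],[0,0,0],0],[[0,0,8.9],[0,0,0],0],[[0,0,9.5],[0,0,0],0],[[0,0,9.8],[0,0,0],0]]}}

```text
time_s: 4.3
tool_pos: [0.5638, 0.0191, 0.1421]
orientation: [-0.001, 0.782, 0.623, -0.0]
force: [-1.0, 0.7, 2.0]
finger_gap: -0.0002
grip_force: 0.8
```

Request:
{"op": "carry_out", "data": {"commands": [[[0,0,0.2],[0,0,0],0],[[0,0,0.4],[0,0,0],0],[[0,0,0.4],[0,0,0],0]]}}

```text
time_s: 4.55
tool_pos: [0.5642, 0.019, 0.1401]
orientation: [0.0, 0.782, 0.623, 0.0]
force: [-4.6, -0.3, 6.3]
finger_gap: 0.0003
grip_force: 3.3
```

Request:
{"op": "carry_out", "data": {"commands": [[[0,0,0.2],[0,0,0],0],[[0,0,0.3],[0,0,0],0],[[0,0,0.3],[0,0,0],0],[[0,0,0.3],[0,0,0],0]]}}

```text
time_s: 4.88
tool_pos: [0.5643, 0.019, 0.1398]
orientation: [0.001, 0.782, 0.623, 0.001]
force: [-11.1, 0.9, 29.4]
finger_gap: 0.0001
grip_force: 14.9
```

Request:
{"op": "carry_out", "data": {"commands": [[[0,0,-3],[0,0,0],0],[[0,0,-7],[0,0,0],0],[[0,0,-11],[0,0,0],0],[[0,-4,-14],[0,0,0],0],[[0,-8,-14],[0,0,0],0],[[0,-12,-14],[0,0,0],0],[[0,-15,-14],[0,0,0],0],[[0,-15,-14],[0,0,0],0],[[0,-15,-14],[0,0,0],0]]}}

```text
time_s: 5.63
tool_pos: [0.4171, 0.0529, 0.2774]
orientation: [0.001, 0.782, 0.623, 0.001]
force: [0.1, 0.6, -0.4]
finger_gap: 0.0001
grip_force: 0.0
```

```bash
cat >> h.py <<'E'
def wray(rc):
    P=cams.camera_params("wrist");K=np.array(P["camera_matrix"]);T=np.array(P["cam_to_world"])
    u=np.array([(rc[1]-K[0,2])/K[0,0],(rc[0]-K[1,2])/K[1,1]]);r=np.hypot(*u)
    d=T[:3,:3]@np.r_[u/r*np.sin(r),np.cos(r)]; return T[:3,3],d
def onz(o,d,z): return o+d*(z-o[2])/d[2]
E
python3 - <<'E'
from h import *
np.set_printoptions(precision=3,suppress=True)
Z=dict(lid_edge=.14,latch_left_pivot=.146,latch_left_tip=.19,latch_right_pivot=.146,latch_right_tip=.19,lid_hinge=.122)
for c in("wrist","top"):
    im,d=cams.snapshot(c)
    cv2.imwrite("pics/d_%s.png"%c,im)
    for n in Z:
        L=models.place_of(c,n)
        if L:
            p=L[0]["point"];r=wray(p) if c=="wrist" else ray(c,p)
            print(c,n,np.round(p),round(L[0]["p"],2),onz(*r,Z[n]), world(c,p,d)[2] if c=="top" else "")
o=arm.get_obs();print(o["tool_pos"],o["force"])
E
```

```text
wrist lid_edge [202. 394.] 0.97 [0.522 0.032 0.14 ] 
wrist latch_left_pivot [ 94. 394.] 0.82 [0.535 0.129 0.146] 
wrist latch_left_tip [ 88. 378.] 0.68 [0.508 0.135 0.19 ] 
wrist latch_right_pivot [300. 373.] 0.92 [ 0.487 -0.065  0.146] 
wrist lid_hinge [198. 524.] 0.83 [ 0.694 -0.006  0.122] 
top lid_edge [210. 263.] 0.84 [0.51  0.027 0.14 ] 0.704112978582082
top latch_left_pivot [204. 220.] 0.5 [0.522 0.136 0.146] 0.6955627771978035
top latch_left_tip [207. 220.] 0.6 [0.508 0.128 0.19 ] 0.7018362649524068
top latch_right_pivot [220. 298.] 0.63 [ 0.487 -0.062  0.146] 0.166253136241856
top latch_right_tip [230. 297.] 0.75 [ 0.458 -0.056  0.19 ] 0.000253310362962722
top lid_hinge [140. 274.] 0.77 [0.696 0.005 0.122] 0.14005424133582367
[0.418 0.053 0.276] [-0.343 -0.157  0.948]
```

View pics/d_wrist.png

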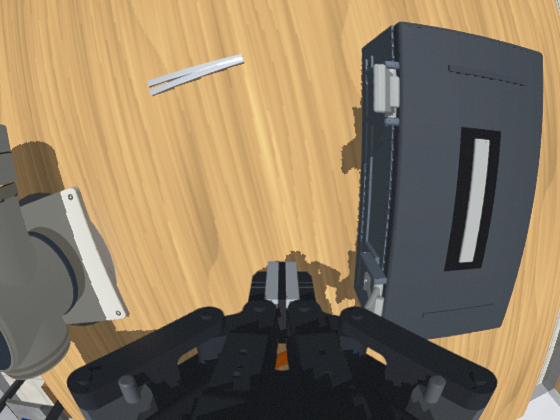

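Lid shut (fingertip at z 0.140 with 29 N). The wrist view shows the left latch open at (88,385). The right one at (300,373) is half hidden by the gripper. Left latch first.

Request:
{"op": "carry_out", "data": {"commands": [[[4,1,0],[0,0,0],0],[[8,2.1,1],[0,0,0],0],[[9.6,2.1,4],[0,0,0],0],[[9.6,2.1,7],[0,0,0],0],[[9.6,2.1,9.8],[0,0,0],0],[[9.6,2.1,9.8],[0,0,0],0],[[9.6,2.1,9.8],[0,0,0],0],[[9.6,3.1,9.8],[0,0,0],0],[[9.6,4.1,9.8],[0,0,0],0]]}}

```text
time_s: 7.08
tool_pos: [0.4811, 0.1368, 0.1805]
orientation: [0.001, 0.782, 0.623, 0.002]
force: [0.2, -0.2, 0.1]
finger_gap: 0.0
grip_force: 0.0
```

Request:
{"op": "carry_out", "data": {"commands": [[[0,1,0],[0,0,0],0],[[0,1.6,0],[0,0,0],0],[[0,2.2,0],[0,0,0],0],[[0,2.8,0],[0,0,0],0],[[0,3.4,0],[0,0,0],0],[[0,4,0],[0,0,0],0]]}}

```text
time_s: 7.58
tool_pos: [0.5196, 0.1276, 0.1786]
orientation: [0.0, 0.782, 0.623, 0.0]
force: [0.3, -0.7, 0.7]
finger_gap: 0.0004
grip_force: 0.0
```

Request:
{"op": "carry_out", "data": {"commands": [[[0,0.6,0],[0,0,0],0],[[0,1.2,0],[0,0,0],0],[[0,1.6,0],[0,0,0],0],[[0,1.6,0],[0,0,0],0],[[0,0,0],[0,0,0],0],[[0,-4,-2],[0,0,0],0],[[0,-8,-6],[0,0,0],0],[[0,-8,-9],[0,0,0],0],[[0,-8,-9],[0,0,0],0]]}}

```text
time_s: 8.33
tool_pos: [0.4394, 0.1468, 0.2747]
orientation: [0.002, 0.782, 0.624, 0.004]
force: [0.2, 0.1, 1.0]
finger_gap: 0.0001
grip_force: 0.0
```

Run:
```python
from h import *
a=cams.snapshot("top")[0];b=cams.snapshot("wrist")[0]
cv2.imwrite("pics/e.png",np.hstack([cv2.resize(a[90:300,160:400],(400,350)),cv2.resize(b,(400,350))]))
o=arm.get_obs();print(o["tool_pos"],o["force"])
```

```text
[0.44068111 0.146271   0.27025598] [-0.0711545  -0.16902696 -0.17642489]
```

View pics/e.png

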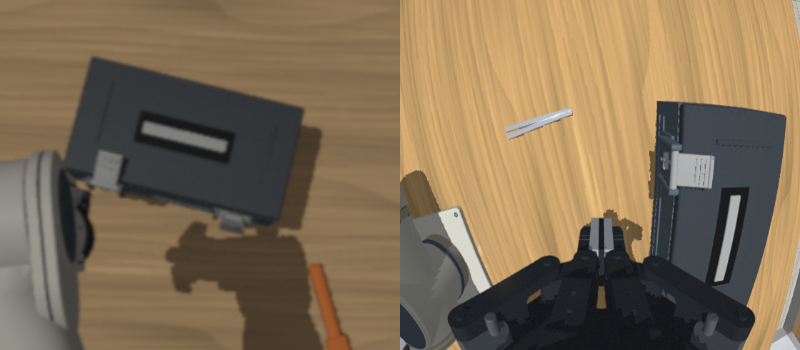

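The left latch is folded over the lid (wrist view around col 690, row 170). Now the same for the right.

Request:
{"op": "carry_out", "data": {"commands": [[[-4,0,0],[0,0,0],0],[[-8,0,0],[0,0,0],0],[[-12,0,0],[0,0,0],0],[[-16,1,0],[0,0,0],0],[[-19.7,1.5,0],[0,0,0],0],[[-19.7,1.5,3],[0,0,0],0],[[-19.7,1.5,6],[0,0,0],0],[[-19.7,1.5,9.2],[0,0,0],0],[[-19.7,1.5,9.2],[0,0,0],0],[[-19.7,1.5,9.2],[0,0,0],0],[[-19.7,2.5,9.2],[0,0,0],0],[[-19.7,3.5,9.2],[0,0,0],0]]}}

```text
time_s: 9.43
tool_pos: [0.4323, -0.0543, 0.178]
orientation: [0.001, 0.782, 0.623, 0.001]
force: [0.3, -0.2, -0.4]
finger_gap: 0.0
grip_force: 0.0
```

Request:
{"op": "carry_out", "data": {"commands": [[[0,1,0],[0,0,0],0],[[0,1.6,0],[0,0,0],0],[[0,2.2,0],[0,0,0],0],[[0,2.8,0],[0,0,0],0],[[0,3.4,0],[0,0,0],0],[[0,4,0],[0,0,0],0]]}}

```text
time_s: 9.93
tool_pos: [0.4701, -0.0629, 0.1763]
orientation: [0.0, 0.782, 0.623, 0.0]
force: [-0.2, 0.2, 0.8]
finger_gap: -0.0002
grip_force: 0.3
```

Request:
{"op": "carry_out", "data": {"commands": [[[0,0.6,0],[0,0,0],0],[[0,1.2,0],[0,0,0],0],[[0,1.9,0],[0,0,0],0],[[0,1.9,0],[0,0,0],0],[[0,0,0],[0,0,0],0],[[0,-4,-2],[0,0,0],0],[[0,-8,-6],[0,0,0],0],[[0,-8,-9],[0,0,0],0],[[-4,-8,-9],[0,0,0],0],[[-8,-8,-9],[0,0,0],0],[[-12,-8,-9],[0,0,0],0],[[-12,-8,-9],[0,0,0],0]]}}

```text
time_s: 10.93
tool_pos: [0.3635, -0.1673, 0.2664]
orientation: [0.001, 0.784, 0.621, -0.001]
force: [0.6, 0.0, -0.5]
finger_gap: 0.0
grip_force: 0.0
```

Run:
```python
from h import *
a=cams.snapshot("top")[0];b=cams.snapshot("wrist")[0]
cv2.imwrite("pics/f.png",np.hstack([cv2.resize(a[90:300,160:400],(400,350)),cv2.resize(b,(400,350))]))
o=arm.get_obs();print(o["tool_pos"],o["force"])
```

```text
[ 0.36407843 -0.16330505  0.26618358] [-0.30898328  0.64356916  0.14369598]
```

View pics/f.png

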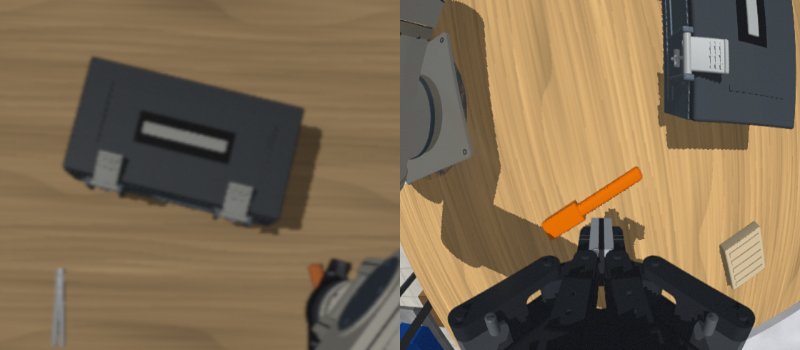

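The top view shows both latches folded over the shut lid, at (108,168) and (237,200), and the arm is clear.

```bash
python3 -c "
from plant import order
print(order.hand_in())"
```

```text
the job is handed in; nothing more can be done
None
```

I pushed the lid fully shut, then snapped both latches over it, left first, and handed the job in at about 11 s of the 51 s allowed; the last pictures show both latches folded over the shut lid, but hand-in returned no verdict.

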